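Register a battery pack against the flip stop of its jig

ROBOT

A 6-joint arm with a two-finger parallel gripper is mounted at the origin on the work surface. World frame = base frame: x ahead of the robot, y to its left, z up, the work surface at z = 0. Lengths are in mm, angles in rad, forces in N, time in s.
With the tool pointing down it reaches from about 375 to 975 mm from the base axis. Payload 3.8 kg.
Tool frame: the origin (TCP) lies on the centre line of the jaws, within the pads' length; the fingertips stand robot.tips_ahead ahead of it and the grasp point (between the pads) lies 2 mm behind it (robot.tips_ahead is the distance from the TCP to the fingertips, in mm); z points along the fingers, y is the line along which they close (so a half turn about z gives the same grasp; the last joint's range is limited). The gripper opens to 88 mm and grips with 3 to 60 N. Pads are 18 mm wide; open, the fingers measure 123 mm over their backs; the gripper's body (75 mm by 187 mm) begins 45 mm behind the grasp point.
Start: joints at [-1.287, 0.264, 1.604, -0, 1.274, -0.037], TCP at [212.839, -640.56, 255.706] pointing down, gripper open.
Joint ranges: [-2.63, 2.63], [-0.94, 2.18], [0.31, 2.57], [-1.31, 4.45], [0, 2.66], [-2.55, 2.55]. Speed limits (rad/s): [2.57, 2.57, 3.14, 3.14, 3.14, 3.14].

INTERFACE

Orientations are given as a unit quaternion [w, x, y, z].
In Python, from cell import robot gives the robot as it stands.
- The arm moves only by the tool arm_command, never from a script. Its argument "deltas" is a list of rows, each an object of numbers: "x", "y", "z": the shift along the tool's x, y, z in a scale on which 1.0 is 400 mm; "ax", "ay", "az": the turn, a rotation vector about the tool's x, y, z in normalised numbers (1 is 360 degrees); "claw": the finger opening in mm, from 0 to 88.1. A call has exactly 5 rows; each row is the pose to reach, as a shift and turn from the pose commanded when the call began, along the tool's axes at that moment; what a row does not reach only later rows make up. A row lasts 1/8 s, in which the tool goes at most 62.5 mm and 10.7 degrees, less where a joint would pass 70% of its speed; a pose out of reach is approached as far as the arm can. A shift or turn number past 1, either way, is cut back to 1. A call with a gripper value outside its range is refused whole. The fingers move at their own pace and stop on an object; the grip force is fixed at half the most. Time passes only in rows, so rows that repeat a pose let the fingers close, or fill a call up. It gives the time, the measured TCP pose, the force, the opening and the grip force at its end, in the units of the state.
- robot.get_state(): the state, without advancing time (a new reading comes with each control period).
- robot.capture(name): name is "scene" or "top" or "wrist"; returns a dict with "img" (480x640x3 uint8, blue, green, red), "camera_matrix" (3x3 intrinsics, pixels), "dist_coeffs" ([k1, k2, p1, p2, k3] as OpenCV has them; the pictures are not rectified), "xyz" and "rotation" of the camera in the world. Camera axes: x right, y up, looking along -z (the intrinsics and any distortion apply to the point x, -y, -z); pixel columns grow to the right and rows downward; lengths in mm; the calibration is good to about 2 mm. A picture is of the moment at which its call begins. There is no depth.
- robot.sign_off(): hands the job in; it is judged then, once.
The state is a dict: "time": time; "joints": joint angles; "qvel": joint speeds; "effort": joint torques, N m; "tool_pos": TCP position; "tool_rot": TCP orientation; "ft_force": force on the tool from outside, world axes, zero at the start; "moment": the same for the moment, N m; "finger_gap": finger opening in mm; "grip_force": force on a finger pad.
Only numpy, scipy, OpenCV 4.12 (cv2) and the standard library are available. Lean on these libraries where they do the work, as an engineer would, in place of code of your own. Each camera call takes 0.05 s, during which the arm holds its last target. There are 200 camera calls.

TASK

On the aluminium battery jig, flip the hinged steel stop blade down until it lies flat across the channel, then push the battery pack along the channel, without lifting it out, until it is fully home against the blade with the blade's sprung pin pressed in. Seat it by feel with a firm but gentle press for about a second, some 10 newtons on the blade beyond what it takes to slide the pack (under 4 does not seat it, over 22 harms it), and leave it lying against the blade. Leave everything else on the bench where it is.

Things in the scene. Friction and masses are not known exactly. Their poses are not given: they have to be found in the camera images.
- jig: fixed aluminium jig: plate 360 (x) x 170 (y, -60 to +110) x 8 mm with a channel along its x axis, open at both ends. Origin: on the bench under the channel's centre line, halfway along. The pack is pushed towards jig +x. Channel floor 8 mm above the bench, 69 mm wide between two walls 8 mm thick, tops 28 mm above the bench, x -180 to +180
- stop: fixed dark steel foot (70 x 34 x 14 mm) of the flip stop, on the jig's plate outside the channel at jig y = +62 mm; axes parallel to the jig's. Origin: centre of its underside, 8 mm above the bench. On it an aluminium clevis (36 mm along x, 26 along y, top 62 mm above the bench) carries the hinged steel blade
- stop_hinge (a point): nominal middle of the blade's hinge, 36 mm above the stop's origin; hinge axis along stop x. The blade is 12 mm thick (x), 24 mm wide, and reaches 102 mm from the hinge, 10 mm beyond it the other way. A fine adjustment holds clevis and blade rigidly up to 5 mm to either side along x of this point; that offset is not measured
- stop_pin (a point): nominal place, with the blade down, of the middle of the blade's thickness at its sprung pin, 62 mm from the hinge (same unmeasured +-5 mm along x). The brass pin, 14 mm across, stands 5 mm proud of the blade's -x face, towards the pack, and gives way till flush at 0.4 to 1.6 N; then the hard blade face is met
- flag (a joint): blade angle, rad: 0 = straight up, negative = leaning back away from the channel, 1.571 = fully down on a hard end stop, level across the channel (pointing to stop -y, upper edge 56 mm, lower edge 32 mm above the bench). Starts between -0.3 and 0.3, stays where it is left; about 0.14 N m turns it
- pack: battery pack, a black block with a pale label, 110 mm long (x) x 65 wide (y) x 60 high, 0.48 to 0.78 kg, in the channel with 2 mm play each side, its x along jig x; origin: centre of its underside. Two small brass tabs on top near its +x end. Slides with some 2 to 5 N of friction, at times sticking, which also holds it against the pressed pin when let go
- capacitor_a: bystander: black-sleeved can capacitor, 33 mm across, 36 high, on the jig's plate beside the channel; origin: centre of its underside
- capacitor_b: bystander: the same kind of capacitor, standing on the mat; origin: centre of its underside
- tape: bystander: blue tape roll, 84 mm across, 18 high; origin: centre of its underside
- screwdriver: bystander: screwdriver lying on the mat beyond the jig; origin: centre of its underside
- busbar: bystander: flat aluminium bar 90 x 28 x 4 mm with two screw heads; origin: centre of its underside
- jar: bystander: closed jar, 48 mm across, 50 high; origin: centre of its underside
- spare: bystander: smaller black battery 85 x 50 x 45 mm, off the jig; origin: centre of its underside
Not all that is in view belongs to the job. Leave any orange or pink look-alike of the pack alone.

How it is judged (in metres and radians):
On the way, in this order (a step that is already met when the one before it is completed fails the run):
1. the blade is flipped fully down across the channel (value of joint flag above 1.52 rad), for 0.2 s.
2. the pack is pressed against the lowered blade with more than 4 N for 0.6 s (value of joint flag above 1.52 rad and contact force between pack and stop above 4 N), for 0.6 s.
At the end, for the whole second after the job is handed in: Blade within 0.05 rad of level. Pack at rest (under 10 mm/s), flat on the channel floor (3 mm), within 5 mm and 0.06 rad of the channel's centre line, on the blade's near side, and still pressing the blade's sprung pin with more than 0.4 N (value of joint flag above 1.52 rad and contact force between pack and stop above 0.4 N and z of pack in the frame of jig between 0.005 and 0.011 m and y of pack in the frame of jig between -0.005 and 0.005 m and x of pack in the frame of stop between -0.075 and -0.053 m and angle between the x axis of pack and the x axis of jig, either way round below 0.06 rad and linear speed of pack below 0.01 m/s); the robot touches nothing.
It fails at once if the pack is pressed on the stop with more than 22 N (contact force between pack and stop above 22 N).
It fails at once if the pack is lifted more than 12 mm off the channel floor (z of pack in the frame of jig above 0.02 m).
It fails at once if a bystander (capacitors, tape, screwdriver, busbar, jar or spare battery) is moved more than 20 mm (distance of any of capacitor_a, capacitor_b, tape, screwdriver, busbar, jar, spare from where it was at the start of the episode above 0.02 m).
It also fails if it takes over 67 s, if anything falls off the work surface, if the arm or the gripper's body presses on something with over 40 N, if the wrist force passes 120 N, or if a joint passes its speed limit or range.

## Working session

There is one attempt and no reset: what is moved stays moved. The work goes in short steps, Python scripts to look and compute and a tool call to move; the robot and the scene stay as the last step left them, time stands still between calls to the robot, and variables do not carry over. Pictures are saved under pics/ and viewed, at most 10 in all, crops included, and the job is handed in when it is done.

Besides the shell and the picture viewer there is one more tool, called after "Call:" as name([rows], argument=value, ...), one row to a line, values as JSON. arm_command: Moves the arm, as the interface text tells. Its arguments: {"type":"object","properties":{"deltas":{"type":"array"}},"required":["deltas"]}

```bash
ls; mkdir -p pics; cat > h.py <<'E'
import numpy as np, cv2, json
from cell import robot
def cap(n,f=None):
    c=robot.capture(n)
    if f: cv2.imwrite('pics/'+f,c['img'])
    return c
def ray(c,uv):
    p=cv2.undistortPoints(np.array([[uv]],float),np.array(c['camera_matrix'],float),np.array(c['dist_coeffs'],float))[0,0]
    R=np.array(c['rotation'],float)
    if R.size==4:
        from scipy.spatial.transform import Rotation as Ro
        q=R.ravel(); R=Ro.from_quat([q[1],q[2],q[3],q[0]]).as_matrix()
    return np.array(c['xyz'],float),R@np.array([p[0],-p[1],-1])
def onz(c,uv,z):
    o,d=ray(c,uv); return (o+d*(z-o[2])/d[2]).round(1)
def proj(c,P):
    R=np.array(c['rotation'],float)
    if R.size==4:
        from scipy.spatial.transform import Rotation as Ro
        q=R.ravel(); R=Ro.from_quat([q[1],q[2],q[3],q[0]]).as_matrix()
    q=(np.atleast_2d(P)-np.array(c['xyz']))@R*[1,-1,-1]
    return cv2.projectPoints(q,np.zeros(3),np.zeros(3),np.array(c['camera_matrix'],float),np.array(c['dist_coeffs'],float))[0][:,0]
E
python3 - <<'E'
from h import *
for n in('top','scene'):
    c=cap(n,n+'0.png'); print(n,c['xyz'],c['rotation'],c['camera_matrix'])
print(robot.get_state(),robot.tips_ahead)
E
```

```text
pics
top [4.42593897e+02 2.69358999e-01 9.91073868e+02] [-0.69460882 -0.06460726  0.04995259  0.71473717] [[495.45595004   0.         316.00655291]
 [  0.         495.45595004 239.46762839]
 [  0.           0.           1.        ]]
scene [1037.84464403 -308.9656385   959.69848312] [0.85356743 0.23340707 0.12375437 0.44903078] [[450.39742382   0.         324.17921568]
 [  0.         450.39742382 245.09872973]
 [  0.           0.           1.        ]]
{'time': 0.1, 'joints': array([-1.28687051e+00,  2.64697345e-01,  1.60523416e+00,  1.13852210e-05,
        1.27373872e+00, -3.69027238e-02]), 'qvel': array([-0.00162479, -0.00114351, -0.00393979,  0.00066951, -0.00040871,
       -0.00064851]), 'effort': array([-4.94383967e-04, -5.03620327e+01, -3.58071363e+01,  7.30206608e-02,
        2.33191985e-02, -4.52773622e-05]), 'tool_pos': array([ 212.68921384, -639.96202954,  254.50110472]), 'tool_rot': array([-1.03154532e-03,  9.87160933e-01,  1.59725433e-01, -1.22576284e-04]), 'ft_force': array([ 0.38430039, -0.80074609,  0.37087912]), 'moment': array([ 0.01705509, -0.00310243, -0.02680832]), 'grip_force': 0.0, 'finger_gap': 88.39528274869546} 17.0
```

View pics/top0.png

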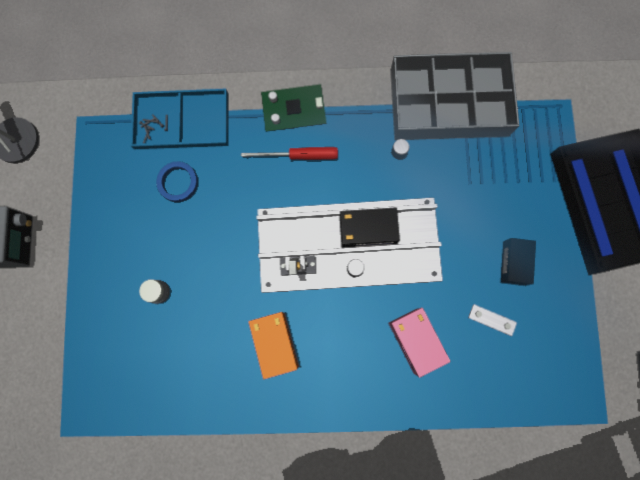

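View pics/scene0.png

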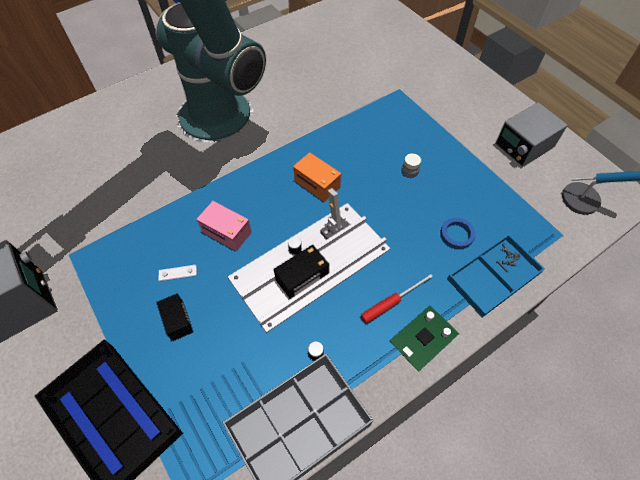

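The top view shows the jig's +x pointing left. The pack is at (368,227) with its tabs to the left, the stop at (298,265), and capacitor_a at (356,268). The scene view shows the blade upright at about (335,210) on the robot side of the channel.

```bash
python3 - <<'E'
from h import *
c=cap('top'); s=cap('scene'); im=c['img']
m=(im.min(2)>140).astype(np.uint8); m[:190]=0;m[300:]=0;m[:,:245]=0;m[:,455:]=0
m=cv2.morphologyEx(m,cv2.MORPH_CLOSE,np.ones((9,9)))
k=max(cv2.findContours(m,0,2)[0],key=cv2.contourArea)
P=np.array([onz(c,p[0],8)[:2] for p in k],np.float32)
r=cv2.minAreaRect(P);print('jig',r);print(cv2.boxPoints(r))
hsv=cv2.cvtColor(im,cv2.COLOR_BGR2HSV)
b=(im.max(2)<60).astype(np.uint8);n,l,st,ce=cv2.connectedComponentsWithStats(b)
for i in range(1,n):
    if 200<st[i,4]<4000:print('dark',st[i],ce[i],onz(c,ce[i],68))
y=cv2.inRange(hsv,(15,120,110),(32,255,255));n,l,st,ce=cv2.connectedComponentsWithStats(y)
for i in range(1,n):
    if st[i,4]>5:print('brass',st[i],ce[i],onz(c,ce[i],68))
a=cv2.resize(im[195:300,250:450],None,fx=4,fy=4,interpolation=2)
b=cv2.resize(s['img'][180:250,285:365],None,fx=5,fy=5,interpolation=2)
o=np.zeros((420+0,800,3),np.uint8);o[:420]=a;cv2.imwrite('pics/a.png',o);cv2.imwrite('pics/b.png',b)
E
```

```text
jig ((592.5260620117188, -46.49119567871094), (169.22686767578125, 365.6870422363281), 2.0293025970458984)
[[ 501.4911   133.24144]
 [ 514.4403  -232.21626]
 [ 683.56104 -226.22383]
 [ 670.6118   139.23387]]
dark [ 397   54  116   37 1748] [459.35183066  65.49656751] [ 938.2 -279.1   68. ]
dark [477  91  40  33 530] [501.24339623 101.98113208] [ 857.8 -355.6   68. ]
dark [437  93  38  31 454] [459.50440529 101.55066079] [ 861.2 -273.3   68. ]
dark [286  99  15  16 207] [292.94202899 106.46859903] [862.3  56.   68. ]
dark [  0 117  39  46 493] [ 17.92494929 137.71196755] [819.4 611.2  68. ]
dark [   0  208   33   60 1397] [ 17.23120974 240.67788117] [609.2 596.4  68. ]
dark [ 340  209   59   38 1878] [369.95580405 227.18743344] [614.3 -85.2  68. ]
dark [501 262  32  23 424] [515.4009434  276.19811321] [ 513.5 -351.2   68. ]
brass [345 214   7   5  29] [347.93103448 216.13793103] [637.  -44.4  68. ]
brass [346 235   7   4  27] [349.11111111 236.55555556] [597.6 -45.2  68. ]
brass [297 262   3   6  14] [298.         264.78571429] [546.9  52.5  68. ]
brass [418 315   5   6  18] [420.27777778 317.27777778] [ 443.4 -170.1   68. ]
brass [274 317   7   9  44] [276.72727273 320.88636364] [444.   93.9  68. ]
brass [253 323   7   8  44] [255.88636364 326.56818182] [434.7 132.6  68. ]
brass [399 325   5   5  16] [401.125  327.0625] [ 426.7 -134.1   68. ]
```

View pics/a.png

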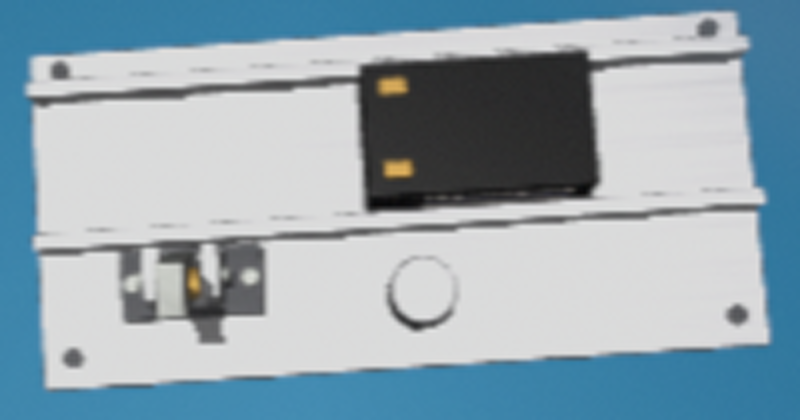

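View pics/b.png

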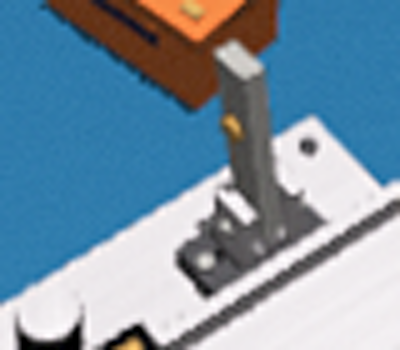

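Crop a shows the plate corners, the pale blade tip at crop (157–185, 263–315) and the brass pin at (194,281). Crop b shows the blade near upright, with its tip at about (240,60) in the crop.

```bash
python3 - <<'E'
from h import *
c=cap('top'); s=cap('scene')
A=lambda u,v:(u/4+250-.4,v/4+195-.4)
B=lambda u,v:(u/5+285-.4,v/5+180-.4)
K={k:onz(c,A(*p),8)[:2] for k,p in dict(bl=(46,388),br=(769,343),tl=(30,57),tr=(737,12)).items()};print(K)
img=np.array([K['bl'],K['br'],K['tl'],K['tr']]); mod=np.array([[180,110],[-180,110],[180,-60],[-180,-60.]])
# rigid fit
mc=mod.mean(0);ic=img.mean(0);U,S,V=np.linalg.svd((mod-mc).T@(img-ic));R=(U@V).T
o=ic-R@mc;print('jig o',o,'x axis',R[:,0],np.linalg.det(R),'res',(mod@R.T+o-img).round(1).tolist())
J=lambda P:(R.T@(np.array(P)[:2]-o)).round(1)
np.savez('jig.npz',R=R,o=o)
for n,p,z in[('tab',(392,86),68.5),('tab',(398,169),68.5),('pk tl',(360,66),68),('pk tr',(586,52),68),('pk br',(597,183),68),('pk bl',(367,200),68),('cap',(424,290),44),('blade tip L',(157,289),146),('tip R',(185,289),146),('tip up',(171,263),146),('tip dn',(171,315),146),('foot l',(122,285),22),('foot r',(265,285),22)]:
    w=onz(c,A(*p),z);print(n,w,J(w))
for n,p in dict(a=(215,48),b=(235,40),cc=(263,62),d=(245,80)).items():
    for z in(140,146):
        w=onz(s,B(*p),z);print(n,z,w,J(w))
def tri(p,q):
    o1,d1=ray(c,p);o2,d2=ray(s,q);t=np.linalg.lstsq(np.c_[d1,-d2],o2-o1,rcond=None)[0]
    a=o1+d1*t[0];b=o2+d2*t[1];print('tri',((a+b)/2).round(1),np.linalg.norm(a-b).round(1),J((a+b)/2))
tri(A(171,289),B(239,58)); tri(A(194,281),B(232,126))
for r in((120,88),(90,100)): pass
E
```

```text
{'bl': array([502.3, 130.2]), 'br': array([ 514.3, -228. ]), 'tl': array([670.6, 136.9]), 'tr': array([ 682.6, -223.2])}
jig o [617.43594296 -45.18675528] x axis [-0.03352979  0.99943772] 0.9999999999999996 res [[-0.8, 0.8], [-0.8, -0.8], [0.8, -0.2], [0.8, 0.1]]
tab [637.  -43.8  68.5] [  0.7 -19.6]
tab [596.9 -45.1  68.5] [ 0.8 20.5]
pk tl [647.3 -28.9  68. ] [ 15.3 -30.4]
pk tr [ 650.7 -136.6   68. ] [-92.5 -30.2]
pk br [ 587.5 -138.4   68. ] [-92.2  33. ]
pk bl [582.7 -30.   68. ] [16.3 34.2]
cap [541.9 -56.6  44. ] [-8.9 75.9]
blade tip L [535.   63.8 146. ] [111.7  78.7]
tip R [534.6  51.8 146. ] [99.7 79.5]
tip up [546.   57.6 146. ] [105.1  67.9]
tip dn [523.6  58.  146. ] [106.3  90.3]
foot l [551.   90.4  22. ] [137.7  61.9]
foot r [548.9  20.   22. ] [67.4 66.3]
a 140 [518.9  55.2 140. ] [103.6  95.1]
a 146 [522.7  52.6 146. ] [100.9  91.4]
b 140 [520.3  65.4 140. ] [113.8  93.4]
b 146 [524.1  62.7 146. ] [111.   89.7]
cc 140 [537.9  68.7 140. ] [116.5  75.7]
cc 146 [541.6  65.9 146. ] [113.6  72.1]
d 140 [541.6  56.1 140. ] [103.8  72.4]
d 146 [545.2  53.4 146. ] [101.   68.9]
tri [534.6  57.6 147.6] 0.2 [105.6  79.4]
tri [541.8  49.6 109.9] 0.7 [97.3 72.4]
```

```bash
cat >> h.py <<'E'
from scipy.spatial.transform import Rotation as Ro
g=np.load('jig.npz');JR,JO=g['R'],g['o']
def plan(pts):
    s=robot.get_state();q=s['tool_rot'];T=Ro.from_quat([q[1],q[2],q[3],q[0]])
    x=np.r_[JR[:,0],0];G=np.c_[x,np.cross([0,0,-1],x),[0,0,-1]]
    print('rot',(T.inv()*Ro.from_matrix(G)).as_rotvec(True).round(1),'F',s['ft_force'].round(1),'t',s['time'])
    p=s['tool_pos'];print('jig now',(JR.T@(p[:2]-JO)).round(1),p[2].round(1))
    for a in pts:
        w=np.r_[JR@np.array(a[:2],float)+JO,a[2]];print(a,T.inv().apply(w-p).round(1))
E
python3 -c "
from h import *
plan([(106,122,200),(106,122,132)])"
```

```text
rot [ -0.   -0.  -73.5] F [-0.2 -0.1 -0. ] t 0.3
jig now [-581.3  424.4] 255.2
(106, 122, 200) [ 484.7 -573.4   55.7]
(106, 122, 132) [ 484.7 -573.4  123.7]
```

Careful with the scale: shifts go in shares of 400 mm and turns go in shares of 360 degrees. That gives: -203 mm / 400 = -0.5075, 172 mm / 400 = 0.43, -38 degrees / 360 = -0.1056.

Call:
arm_command([
  {"x": 0.08, "y": -0.095, "z": 0, "az": -0.0167, "claw": 0},
  {"x": 0.16, "y": -0.19, "z": 0, "az": -0.0389, "claw": 0},
  {"x": 0.25, "y": -0.295, "z": 0, "az": -0.0611, "claw": 0},
  {"x": 0.34, "y": -0.4, "z": 0, "az": -0.0833, "claw": 0},
  {"x": 0.43, "y": -0.5075, "z": 0, "az": -0.1056, "claw": 0},
])

```text
validation failed for argument at $.de...
```

```bash
python3 -c "
from h import *
plan([(106,122,200),(106,122,132)])"
```

```text
rot [ -0.   -0.  -73.5] F [-0.2 -0.1 -0. ] t 0.3
jig now [-581.3  424.4] 255.2
(106, 122, 200) [ 484.7 -573.4   55.7]
(106, 122, 132) [ 484.7 -573.4  123.7]
```

In the tool's units: -203 mm / 400 = -0.5075, 172 mm / 400 = 0.43, -38 degrees / 360 = -0.1056.

Call:
arm_command([
  {"x": 0.08, "y": -0.095, "z": 0, "ax": 0, "ay": 0, "az": -0.0167, "claw": 0},
  {"x": 0.16, "y": -0.19, "z": 0, "ax": 0, "ay": 0, "az": -0.0389, "claw": 0},
  {"x": 0.25, "y": -0.295, "z": 0, "ax": 0, "ay": 0, "az": -0.0611, "claw": 0},
  {"x": 0.34, "y": -0.4, "z": 0, "ax": 0, "ay": 0, "az": -0.0833, "claw": 0},
  {"x": 0.43, "y": -0.5075, "z": 0, "ax": 0, "ay": 0, "az": -0.1056, "claw": 0},
])

```text
time: 0.92
tool_pos: [312.5, -392.1, 255.8]
tool_rot: [0.0, 0.88, 0.474, 0.0]
ft_force: [0.4, 0.2, 0.7]
finger_gap: 40.2
grip_force: 0.0
```

```bash
python3 -c "
from h import *
plan([(106,122,200),(106,122,132)])"
```

```text
rot [  0.    0.  -35.3] F [0.4 0.2 0.7] t 0.925
jig now [-336.5  316.4] 255.8
(106, 122, 200) [473.4 -97.1  55.8]
(106, 122, 132) [473.4 -97.2 123.8]
```

In the tool's units: 275 mm / 400 = 0.6875, 220 mm / 400 = 0.55, -35.3 degrees / 360 = -0.0981.

Call:
arm_command([
  {"x": 0.1375, "y": -0.0275, "z": 0, "ax": 0, "ay": 0, "az": -0.0194, "claw": 0},
  {"x": 0.275, "y": -0.055, "z": 0, "ax": 0, "ay": 0, "az": -0.0389, "claw": 0},
  {"x": 0.4125, "y": -0.0825, "z": 0, "ax": 0, "ay": 0, "az": -0.0583, "claw": 0},
  {"x": 0.55, "y": -0.1125, "z": 0.025, "ax": 0, "ay": 0, "az": -0.0778, "claw": 0},
  {"x": 0.6875, "y": -0.14, "z": 0.05, "ax": 0, "ay": 0, "az": -0.0981, "claw": 0},
])

```text
time: 1.55
tool_pos: [418.3, -132.0, 236.1]
tool_rot: [0.001, 0.695, 0.719, 0.0]
ft_force: [0.8, -0.1, 1.0]
finger_gap: 0.6
grip_force: 0.0
```

```bash
python3 -c "
from h import *
plan([(106,122,200),(106,122,132)])"
```

```text
rot [ 0.1  0.  -0. ] F [ 0.8 -0.1  1. ] t 1.55
jig now [-80.1 202. ] 236.1
(106, 122, 200) [186.2  79.9  36.1]
(106, 122, 132) [186.2  79.7 104.1]
```

In the tool's units: 186 mm / 400 = 0.465, 150 mm / 400 = 0.375.

Call:
arm_command([
  {"x": 0.125, "y": 0.05, "z": 0.025, "ax": 0, "ay": 0, "az": 0, "claw": 0},
  {"x": 0.25, "y": 0.1, "z": 0.05, "ax": 0, "ay": 0, "az": 0, "claw": 0},
  {"x": 0.375, "y": 0.15, "z": 0.09, "ax": 0, "ay": 0, "az": 0, "claw": 0},
  {"x": 0.465, "y": 0.2, "z": 0.15, "ax": 0, "ay": 0, "az": 0, "claw": 0},
  {"x": 0.465, "y": 0.2, "z": 0.2375, "ax": 0, "ay": 0, "az": 0, "claw": 0},
])

```text
time: 2.17
tool_pos: [494.6, 57.2, 141.4]
tool_rot: [0.001, 0.695, 0.719, 0.002]
ft_force: [-0.1, -1.9, -0.9]
finger_gap: 0.8
grip_force: 0.0
```

```bash
python3 -c "
from h import *
th=[np.radians(t) for t in (-10,0,10,20,30,40,50,60,70,80,90)]
plan([(106,122,136)]+[(106,round(62-75*np.sin(t)+12*np.cos(t)+17.5,1),round(61+75*np.cos(t)+12*np.sin(t),1)) for t in th])
c=cap('wrist','w.png');s=cap('scene')
cv2.imwrite('pics/w2.png',np.hstack([c['img'],cv2.resize(s['img'][130:290,250:420],(510,480))])[:, 240:])"
```

```text
rot [ 0.2 -0.  -0. ] F [-0.1 -1.9 -0.9] t 2.175
jig now [106.5 119.4] 141.4
(106, 122, 136) [-0.5 -2.7  5.4]
(106, np.float64(104.3), np.float64(132.8)) [-0.5 15.   8.7]
(106, np.float64(91.5), np.float64(136.0)) [-0.5 27.8  5.5]
(106, np.float64(78.3), np.float64(136.9)) [-0.5 41.   4.7]
(106, np.float64(65.1), np.float64(135.6)) [-0.5 54.2  6. ]
(106, np.float64(52.4), np.float64(132.0)) [-0.5 66.9  9.7]
(106, np.float64(40.5), np.float64(126.2)) [-0.5 78.8 15.5]
(106, np.float64(29.8), np.float64(118.4)) [-0.5 89.5 23.4]
(106, np.float64(20.5), np.float64(108.9)) [-0.5 98.7 32.9]
(106, np.float64(13.1), np.float64(97.9)) [ -0.5 106.1  43.9]
(106, np.float64(7.7), np.float64(85.8)) [ -0.5 111.4  56.1]
(106, np.float64(4.5), np.float64(73.0)) [ -0.5 114.6  68.9]
```

View pics/w2.png

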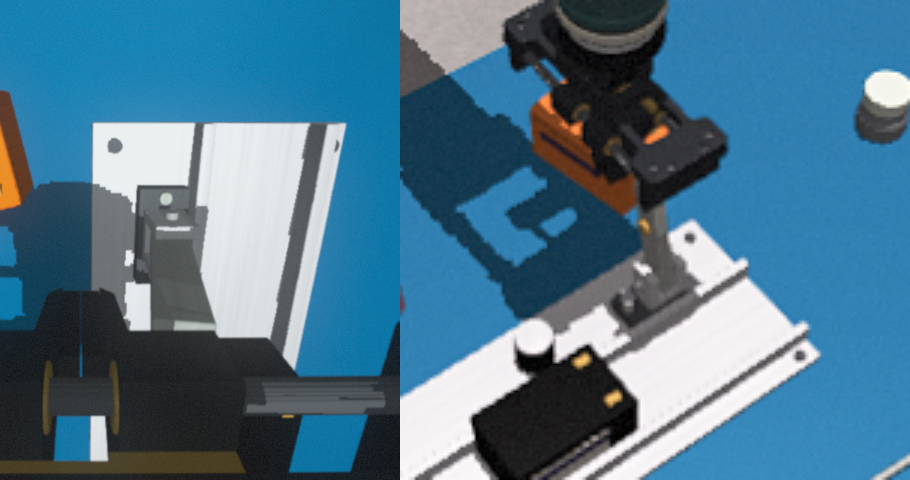

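The wrist view (left) shows the closed fingers at about (80,310), just behind the blade at about (180,250), with no contact. The scene inset shows the same. I'll flip the blade now.

Call:
arm_command([
  {"x": 0, "y": 0.035, "z": 0.015, "ax": 0, "ay": 0, "az": 0, "claw": 0},
  {"x": 0, "y": 0.0675, "z": 0.015, "ax": 0, "ay": 0, "az": 0, "claw": 0},
  {"x": 0, "y": 0.1025, "z": 0.0125, "ax": 0, "ay": 0, "az": 0, "claw": 0},
  {"x": 0, "y": 0.135, "z": 0.015, "ax": 0, "ay": 0, "az": 0, "claw": 0},
  {"x": 0, "y": 0.1675, "z": 0.025, "ax": 0, "ay": 0, "az": 0, "claw": 0},
])

```text
time: 2.9
tool_pos: [561.1, 56.4, 131.5]
tool_rot: [0.001, 0.697, 0.717, 0.001]
ft_force: [-1.5, 0.1, 2.7]
finger_gap: 0.6
grip_force: 1.0
```

In the tool's units: 46 mm / 400 = 0.115, 45 mm / 400 = 0.1125.

Call:
arm_command([
  {"x": 0, "y": 0.03, "z": 0.015, "ax": 0, "ay": 0, "az": 0, "claw": 0},
  {"x": 0, "y": 0.0575, "z": 0.035, "ax": 0, "ay": 0, "az": 0, "claw": 0},
  {"x": 0, "y": 0.08, "z": 0.0575, "ax": 0, "ay": 0, "az": 0, "claw": 0},
  {"x": 0, "y": 0.0975, "z": 0.085, "ax": 0, "ay": 0, "az": 0, "claw": 0},
  {"x": 0, "y": 0.1125, "z": 0.115, "ax": 0, "ay": 0, "az": 0, "claw": 0},
])

```text
time: 3.52
tool_pos: [604.8, 57.9, 83.9]
tool_rot: [0.0, 0.697, 0.717, 0.0]
ft_force: [-0.4, 0.3, 1.7]
finger_gap: 0.2
grip_force: 0.9
```

```bash
python3 -c "
from h import *
plan([(106,4.5,73)])
s=cap('scene')
cv2.imwrite('pics/s2.png',cv2.resize(s['img'][130:290,250:420],(510,480)))"
```

```text
rot [ 0.  -0.  -0.2] F [-0.4  0.3  1.7] t 3.525
jig now [103.5   9.2] 83.9
(106, 4.5, 73) [ 2.6  4.7 10.9]
```

View pics/s2.png

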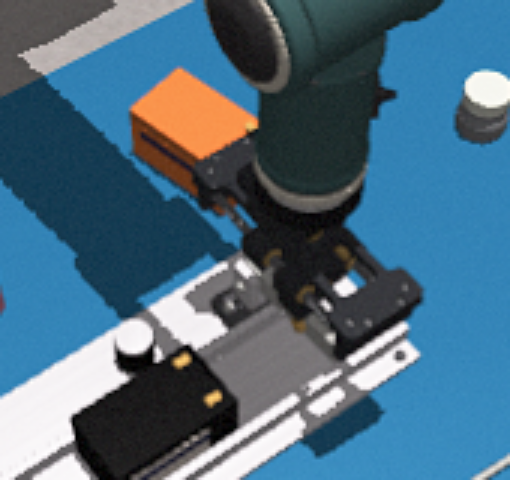

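The scene crop shows the blade nearly level under the fingers, at about (320,320) in the crop. I'll press it onto its end stop.

In the tool's units: 12 mm / 400 = 0.03, 11 mm / 400 = 0.0275.

Call:
arm_command([
  {"x": 0.0025, "y": 0.0075, "z": 0.0125, "ax": 0, "ay": 0, "az": 0, "claw": 0},
  {"x": 0.005, "y": 0.01, "z": 0.0225, "ax": 0, "ay": 0, "az": 0, "claw": 0},
  {"x": 0.005, "y": 0.01, "z": 0.0275, "ax": 0, "ay": 0, "az": 0, "claw": 0},
  {"x": 0.005, "y": 0.01, "z": 0.03, "ax": 0, "ay": 0, "az": 0, "claw": 0},
  {"x": 0.005, "y": 0.01, "z": 0.03, "ax": 0, "ay": 0, "az": 0, "claw": 0},
])

```text
time: 4.2
tool_pos: [608.0, 60.0, 73.3]
tool_rot: [0.0, 0.697, 0.717, 0.0]
ft_force: [-1.7, -0.5, 3.7]
finger_gap: 0.0
grip_force: 2.1
```

In the tool's units: 2 mm / 400 = 0.005, 1.5 mm / 400 = 0.0038.

Call:
arm_command([
  {"x": 0, "y": 0, "z": 0.0025, "ax": 0, "ay": 0, "az": 0, "claw": 0},
  {"x": 0, "y": 0, "z": 0.0038, "ax": 0, "ay": 0, "az": 0, "claw": 0},
  {"x": 0, "y": 0, "z": 0.005, "ax": 0, "ay": 0, "az": 0, "claw": 0},
  {"x": 0, "y": 0, "z": 0.005, "ax": 0, "ay": 0, "az": 0, "claw": 0},
  {"x": 0, "y": 0, "z": 0.005, "ax": 0, "ay": 0, "az": 0, "claw": 0},
])

```text
time: 4.82
tool_pos: [608.2, 60.0, 73.0]
tool_rot: [0.0, 0.697, 0.717, 0.0]
ft_force: [-6.4, -0.3, 13.4]
finger_gap: 0.4
grip_force: 7.0
```

In the tool's units: -170 mm / 400 = -0.425, -120 mm / 400 = -0.3.

Call:
arm_command([
  {"x": 0, "y": 0, "z": -0.05, "ax": 0, "ay": 0, "az": 0, "claw": 0},
  {"x": -0.0375, "y": 0.0075, "z": -0.15, "ax": 0, "ay": 0, "az": 0, "claw": 0},
  {"x": -0.1625, "y": 0.015, "z": -0.175, "ax": 0, "ay": 0, "az": 0, "claw": 0},
  {"x": -0.3, "y": 0.015, "z": -0.175, "ax": 0, "ay": 0, "az": 0, "claw": 0},
  {"x": -0.425, "y": 0.015, "z": -0.175, "ax": 0, "ay": 0, "az": 0, "claw": 0},
])

```text
time: 5.45
tool_pos: [619.7, -111.3, 142.0]
tool_rot: [0.001, 0.697, 0.718, 0.001]
ft_force: [0.7, -0.0, 0.2]
finger_gap: 0.4
grip_force: 0.0
```

```bash
python3 -c "
from h import *
plan([(-117,0,130),(-117,0,59)])
c=cap('top');A=cv2.resize(c['img'][195:300,250:450],None,fx=4,fy=4,interpolation=2)
cv2.imwrite('pics/t2.png',A)"
```

```text
rot [ 0.1  0.  -0.2] F [ 0.7 -0.   0.2] t 5.45
jig now [-66.2  -0. ] 142.0
(-117, 0, 130) [-50.8   0.1  12. ]
(-117, 0, 59) [-50.8  -0.   83. ]
```

View pics/t2.png

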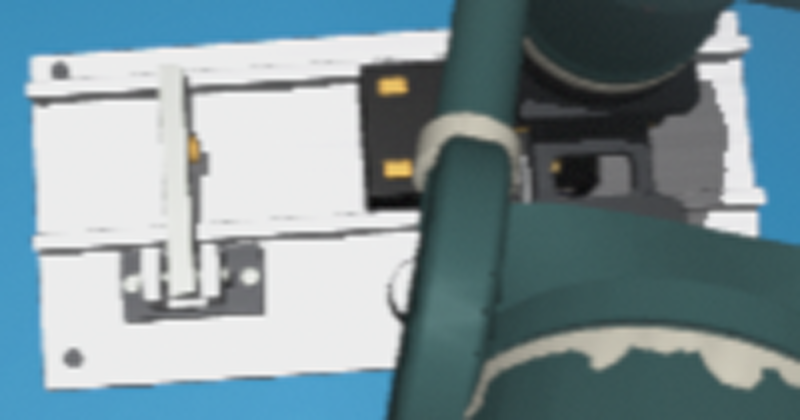

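The blade lies level across the channel. Its near face is at about crop u=187 and the pin at (194,150); the pack has not moved. I'll go behind the pack.

In the tool's units: 83 mm / 400 = 0.2075, 65 mm / 400 = 0.1625.

Call:
arm_command([
  {"x": -0.075, "y": 0, "z": 0, "ax": 0, "ay": 0, "az": 0, "claw": 0},
  {"x": -0.1275, "y": 0, "z": 0.025, "ax": 0, "ay": 0, "az": 0, "claw": 0},
  {"x": -0.1275, "y": 0, "z": 0.0875, "ax": 0, "ay": 0, "az": 0, "claw": 0},
  {"x": -0.1275, "y": 0, "z": 0.1625, "ax": 0, "ay": 0, "az": 0, "claw": 0},
  {"x": -0.1275, "y": 0, "z": 0.2075, "ax": 0, "ay": 0, "az": 0, "claw": 0},
])

```text
time: 6.12
tool_pos: [619.4, -160.2, 55.4]
tool_rot: [-0.001, 0.697, 0.717, -0.001]
ft_force: [0.5, 0.3, -0.5]
finger_gap: 0.5
grip_force: 0.0
```

```bash
python3 -c "
from h import *
plan([(-102,0,59),(-20,0,59)])
c=cap('top')
for u,v in((187,150),(187,100),(185,200)):
  w=onz(c,(u/4+249.6,v/4+194.6),56);print((JR.T@(w[:2]-JO)).round(1))
w=onz(c,(194,150),44)
"
```

```text
rot [-0.1 -0.1 -0.2] F [ 0.5  0.3 -0.5] t 6.125
jig now [-115.     1.9] 55.4
(-102, 0, 59) [13.   1.8 -3.6]
(-20, 0, 59) [95.   1.5 -3.5]
[100.3   2.7]
[ 99.  -21.7]
[102.5  26.9]
```

In the tool's units: 20 mm / 400 = 0.05, -3.5 mm / 400 = -0.0088.

Call:
arm_command([
  {"x": 0.01, "y": 0.0038, "z": -0.0088, "ax": 0, "ay": 0, "az": 0, "claw": 0},
  {"x": 0.02, "y": 0.0038, "z": -0.0088, "ax": 0, "ay": 0, "az": 0, "claw": 0},
  {"x": 0.03, "y": 0.0038, "z": -0.0088, "ax": 0, "ay": 0, "az": 0, "claw": 0},
  {"x": 0.04, "y": 0.0038, "z": -0.0088, "ax": 0, "ay": 0, "az": 0, "claw": 0},
  {"x": 0.05, "y": 0.0038, "z": -0.0088, "ax": 0, "ay": 0, "az": 0, "claw": 0},
])

```text
time: 6.8
tool_pos: [622.8, -141.8, 63.0]
tool_rot: [0.002, 0.697, 0.718, 0.0]
ft_force: [1.2, -5.2, 3.6]
finger_gap: 0.2
grip_force: 2.7
```

In the tool's units: 20 mm / 400 = 0.05, 16 mm / 400 = 0.04.

Call:
arm_command([
  {"x": 0.01, "y": 0, "z": 0, "ax": 0, "ay": 0, "az": 0, "claw": 0},
  {"x": 0.02, "y": 0, "z": 0, "ax": 0, "ay": 0, "az": 0, "claw": 0},
  {"x": 0.03, "y": 0, "z": 0, "ax": 0, "ay": 0, "az": 0, "claw": 0},
  {"x": 0.04, "y": 0, "z": 0, "ax": 0, "ay": 0, "az": 0, "claw": 0},
  {"x": 0.05, "y": 0, "z": 0, "ax": 0, "ay": 0, "az": 0, "claw": 0},
])

```text
time: 7.42
tool_pos: [622.3, -121.9, 63.0]
tool_rot: [0.002, 0.697, 0.717, 0.0]
ft_force: [0.5, -5.8, 4.8]
finger_gap: 0.6
grip_force: 2.8
```

In the tool's units: 20 mm / 400 = 0.05, 16 mm / 400 = 0.04.

Call:
arm_command([
  {"x": 0.01, "y": 0, "z": 0, "ax": 0, "ay": 0, "az": 0, "claw": 0},
  {"x": 0.02, "y": 0, "z": 0, "ax": 0, "ay": 0, "az": 0, "claw": 0},
  {"x": 0.03, "y": 0, "z": 0, "ax": 0, "ay": 0, "az": 0, "claw": 0},
  {"x": 0.04, "y": 0, "z": 0, "ax": 0, "ay": 0, "az": 0, "claw": 0},
  {"x": 0.05, "y": 0, "z": 0, "ax": 0, "ay": 0, "az": 0, "claw": 0},
])

```text
time: 8.05
tool_pos: [621.7, -101.8, 63.0]
tool_rot: [0.002, 0.697, 0.717, 0.0]
ft_force: [-0.9, -6.3, 3.9]
finger_gap: 0.4
grip_force: 2.8
```

```bash
python3 -c "
from h import *
plan([(-20,0,59)])
c=cap('top');A=cv2.resize(c['img'][195:300,250:450],None,fx=4,fy=4,interpolation=2)
cv2.imwrite('pics/t3.png',A)
y=cv2.inRange(cv2.cvtColor(c['img'],cv2.COLOR_BGR2HSV),(15,120,110),(32,255,255));n,l,st,ce=cv2.connectedComponentsWithStats(y)
for i in range(1,n):
    if 205<ce[i][1]<250: w=onz(c,ce[i],68.5);print(st[i],(JR.T@(w[:2]-JO)).round(1))
"
```

```text
rot [ 0.2  0.1 -0.2] F [-0.9 -6.3  3.9] t 8.05
jig now [-56.8  -2.3] 63.0
(-20, 0, 59) [36.8 -2.5  3.9]
[319 216   8   4  28] [ 48.5 -20. ]
[297 230   2   5   7] [97.1  4.7]
[321 237   7   4  27] [48.4 20.5]
```

In the tool's units: 24 mm / 400 = 0.06, 20 mm / 400 = 0.05.

Call:
arm_command([
  {"x": 0.0125, "y": -0.005, "z": 0, "ax": 0, "ay": 0, "az": 0, "claw": 0},
  {"x": 0.025, "y": -0.005, "z": 0, "ax": 0, "ay": 0, "az": 0, "claw": 0},
  {"x": 0.0375, "y": -0.005, "z": 0, "ax": 0, "ay": 0, "az": 0, "claw": 0},
  {"x": 0.05, "y": -0.005, "z": 0, "ax": 0, "ay": 0, "az": 0, "claw": 0},
  {"x": 0.06, "y": -0.005, "z": 0, "ax": 0, "ay": 0, "az": 0, "claw": 0},
])

```text
time: 8.72
tool_pos: [618.9, -77.6, 62.5]
tool_rot: [0.002, 0.697, 0.718, 0.0]
ft_force: [-0.0, -5.2, 3.9]
finger_gap: 0.1
grip_force: 2.9
```

In the tool's units: 4 mm / 400 = 0.01, 3.2 mm / 400 = 0.008.

Call:
arm_command([
  {"x": 0.002, "y": 0, "z": 0, "ax": 0, "ay": 0, "az": 0, "claw": 0},
  {"x": 0.004, "y": 0, "z": 0, "ax": 0, "ay": 0, "az": 0, "claw": 0},
  {"x": 0.006, "y": 0, "z": 0, "ax": 0, "ay": 0, "az": 0, "claw": 0},
  {"x": 0.008, "y": 0, "z": 0, "ax": 0, "ay": 0, "az": 0, "claw": 0},
  {"x": 0.01, "y": 0, "z": 0, "ax": 0, "ay": 0, "az": 0, "claw": 0},
])

```text
time: 9.35
tool_pos: [618.8, -73.8, 62.5]
tool_rot: [0.002, 0.697, 0.717, 0.0]
ft_force: [1.5, -5.6, 4.0]
finger_gap: 0.0
grip_force: 2.9
```

In the tool's units: 3.5 mm / 400 = 0.0088, 2.8 mm / 400 = 0.007.

Call:
arm_command([
  {"x": 0.0018, "y": 0, "z": 0, "ax": 0, "ay": 0, "az": 0, "claw": 0},
  {"x": 0.0035, "y": 0, "z": 0, "ax": 0, "ay": 0, "az": 0, "claw": 0},
  {"x": 0.0053, "y": 0, "z": 0, "ax": 0, "ay": 0, "az": 0, "claw": 0},
  {"x": 0.007, "y": 0, "z": 0, "ax": 0, "ay": 0, "az": 0, "claw": 0},
  {"x": 0.0088, "y": 0, "z": 0, "ax": 0, "ay": 0, "az": 0, "claw": 0},
])

```text
time: 9.98
tool_pos: [618.6, -70.3, 62.5]
tool_rot: [0.002, 0.697, 0.717, 0.0]
ft_force: [0.4, -6.4, 4.1]
finger_gap: 0.8
grip_force: 2.9
```

In the tool's units: 2 mm / 400 = 0.005, 1.6 mm / 400 = 0.004.

Call:
arm_command([
  {"x": 0.001, "y": 0, "z": 0, "ax": 0, "ay": 0, "az": 0, "claw": 0},
  {"x": 0.002, "y": 0, "z": 0, "ax": 0, "ay": 0, "az": 0, "claw": 0},
  {"x": 0.003, "y": 0, "z": 0, "ax": 0, "ay": 0, "az": 0, "claw": 0},
  {"x": 0.004, "y": 0, "z": 0, "ax": 0, "ay": 0, "az": 0, "claw": 0},
  {"x": 0.005, "y": 0, "z": 0, "ax": 0, "ay": 0, "az": 0, "claw": 0},
])

```text
time: 10.6
tool_pos: [618.6, -68.5, 62.5]
tool_rot: [0.002, 0.697, 0.718, 0.0]
ft_force: [1.6, -6.9, 4.6]
finger_gap: 0.1
grip_force: 3.3
```

In the tool's units: 2 mm / 400 = 0.005, 1.6 mm / 400 = 0.004.

Call:
arm_command([
  {"x": 0.001, "y": 0, "z": 0, "ax": 0, "ay": 0, "az": 0, "claw": 0},
  {"x": 0.002, "y": 0, "z": 0, "ax": 0, "ay": 0, "az": 0, "claw": 0},
  {"x": 0.003, "y": 0, "z": 0, "ax": 0, "ay": 0, "az": 0, "claw": 0},
  {"x": 0.004, "y": 0, "z": 0, "ax": 0, "ay": 0, "az": 0, "claw": 0},
  {"x": 0.005, "y": 0, "z": 0, "ax": 0, "ay": 0, "az": 0, "claw": 0},
])

```text
time: 11.22
tool_pos: [618.5, -66.6, 62.5]
tool_rot: [0.002, 0.697, 0.718, 0.0]
ft_force: [1.1, -6.9, 4.3]
finger_gap: 0.5
grip_force: 3.5
```

In the tool's units: 1.5 mm / 400 = 0.0038, 1.2 mm / 400 = 0.003.

Call:
arm_command([
  {"x": 0.0008, "y": 0, "z": 0, "ax": 0, "ay": 0, "az": 0, "claw": 0},
  {"x": 0.0015, "y": 0, "z": 0, "ax": 0, "ay": 0, "az": 0, "claw": 0},
  {"x": 0.0023, "y": 0, "z": 0, "ax": 0, "ay": 0, "az": 0, "claw": 0},
  {"x": 0.003, "y": 0, "z": 0, "ax": 0, "ay": 0, "az": 0, "claw": 0},
  {"x": 0.0038, "y": 0, "z": 0, "ax": 0, "ay": 0, "az": 0, "claw": 0},
])

```text
time: 11.85
tool_pos: [618.5, -65.2, 62.5]
tool_rot: [0.002, 0.697, 0.718, 0.0]
ft_force: [0.4, -7.4, 3.3]
finger_gap: 0.7
grip_force: 3.6
```

In the tool's units: 1 mm / 400 = 0.0025, 0.8 mm / 400 = 0.002.

Call:
arm_command([
  {"x": 0.0005, "y": 0, "z": 0, "ax": 0, "ay": 0, "az": 0, "claw": 0},
  {"x": 0.001, "y": 0, "z": 0, "ax": 0, "ay": 0, "az": 0, "claw": 0},
  {"x": 0.0015, "y": 0, "z": 0, "ax": 0, "ay": 0, "az": 0, "claw": 0},
  {"x": 0.002, "y": 0, "z": 0, "ax": 0, "ay": 0, "az": 0, "claw": 0},
  {"x": 0.0025, "y": 0, "z": 0, "ax": 0, "ay": 0, "az": 0, "claw": 0},
])

```text
time: 12.48
tool_pos: [618.5, -64.8, 62.5]
tool_rot: [0.002, 0.696, 0.718, -0.0]
ft_force: [1.4, -9.9, 3.5]
finger_gap: 0.5
grip_force: 4.8
```

In the tool's units: 0.8 mm / 400 = 0.002, 0.6 mm / 400 = 0.0015.

Call:
arm_command([
  {"x": 0.0005, "y": 0, "z": 0, "ax": 0, "ay": 0, "az": 0, "claw": 0},
  {"x": 0.001, "y": 0, "z": 0, "ax": 0, "ay": 0, "az": 0, "claw": 0},
  {"x": 0.0015, "y": 0, "z": 0, "ax": 0, "ay": 0, "az": 0, "claw": 0},
  {"x": 0.002, "y": 0, "z": 0, "ax": 0, "ay": 0, "az": 0, "claw": 0},
  {"x": 0.002, "y": 0, "z": 0, "ax": 0, "ay": 0, "az": 0, "claw": 0},
])

```text
time: 13.1
tool_pos: [618.5, -64.7, 62.5]
tool_rot: [0.003, 0.696, 0.718, -0.0]
ft_force: [1.8, -11.2, 3.8]
finger_gap: 0.5
grip_force: 5.8
```

In the tool's units: 1.5 mm / 400 = 0.0038, 1.2 mm / 400 = 0.003.

Call:
arm_command([
  {"x": 0.001, "y": 0, "z": 0, "ax": 0, "ay": 0, "az": 0, "claw": 0},
  {"x": 0.002, "y": 0, "z": 0, "ax": 0, "ay": 0, "az": 0, "claw": 0},
  {"x": 0.003, "y": 0, "z": 0, "ax": 0, "ay": 0, "az": 0, "claw": 0},
  {"x": 0.0038, "y": 0, "z": 0, "ax": 0, "ay": 0, "az": 0, "claw": 0},
  {"x": 0.0038, "y": 0, "z": 0, "ax": 0, "ay": 0, "az": 0, "claw": 0},
])

```text
time: 13.72
tool_pos: [618.9, -64.4, 62.6]
tool_rot: [0.004, 0.696, 0.718, -0.001]
ft_force: [1.9, -15.9, 1.8]
finger_gap: 0.7
grip_force: 7.9
```

Call:
arm_command([
  {"x": 0, "y": 0, "z": 0, "ax": 0, "ay": 0, "az": 0, "claw": 0},
  {"x": 0, "y": 0, "z": 0, "ax": 0, "ay": 0, "az": 0, "claw": 0},
  {"x": 0, "y": 0, "z": 0, "ax": 0, "ay": 0, "az": 0, "claw": 0},
  {"x": 0, "y": 0, "z": 0, "ax": 0, "ay": 0, "az": 0, "claw": 0},
  {"x": 0, "y": 0, "z": 0, "ax": 0, "ay": 0, "az": 0, "claw": 0},
])

```text
time: 14.35
tool_pos: [618.9, -64.4, 62.6]
tool_rot: [0.004, 0.696, 0.718, -0.001]
ft_force: [2.9, -15.6, 1.9]
finger_gap: 0.3
grip_force: 7.8
```

Call:
arm_command([
  {"x": 0, "y": 0, "z": 0, "ax": 0, "ay": 0, "az": 0, "claw": 0},
  {"x": 0, "y": 0, "z": 0, "ax": 0, "ay": 0, "az": 0, "claw": 0},
  {"x": 0, "y": 0, "z": 0, "ax": 0, "ay": 0, "az": 0, "claw": 0},
  {"x": 0, "y": 0, "z": 0, "ax": 0, "ay": 0, "az": 0, "claw": 0},
  {"x": 0, "y": 0, "z": 0, "ax": 0, "ay": 0, "az": 0, "claw": 0},
])

```text
time: 14.98
tool_pos: [618.9, -64.4, 62.6]
tool_rot: [0.004, 0.696, 0.718, -0.001]
ft_force: [2.9, -15.7, 1.3]
finger_gap: 0.3
grip_force: 7.8
```

Seated. I'll back off along the channel, slowly at first, then raise.

In the tool's units: -20 mm / 400 = -0.05, -10 mm / 400 = -0.025.

Call:
arm_command([
  {"x": -0.0038, "y": 0, "z": 0, "ax": 0, "ay": 0, "az": 0, "claw": 0},
  {"x": -0.0075, "y": 0, "z": 0, "ax": 0, "ay": 0, "az": 0, "claw": 0},
  {"x": -0.0125, "y": 0, "z": 0, "ax": 0, "ay": 0, "az": 0, "claw": 0},
  {"x": -0.025, "y": 0, "z": 0, "ax": 0, "ay": 0, "az": 0, "claw": 0},
  {"x": -0.05, "y": 0, "z": 0, "ax": 0, "ay": 0, "az": 0, "claw": 0},
])

```text
time: 15.6
tool_pos: [617.0, -80.1, 60.6]
tool_rot: [-0.001, 0.696, 0.718, -0.0]
ft_force: [-0.1, -0.6, -0.1]
finger_gap: 0.2
grip_force: 0.0
```

In the tool's units: -140 mm / 400 = -0.35, -100 mm / 400 = -0.25.

Call:
arm_command([
  {"x": -0.0625, "y": 0, "z": 0, "ax": 0, "ay": 0, "az": 0, "claw": 0},
  {"x": -0.1, "y": 0, "z": -0.05, "ax": 0, "ay": 0, "az": 0, "claw": 0},
  {"x": -0.15, "y": 0, "z": -0.125, "ax": 0, "ay": 0, "az": 0, "claw": 0},
  {"x": -0.25, "y": 0, "z": -0.2, "ax": 0, "ay": 0, "az": 0, "claw": 0},
  {"x": -0.35, "y": 0, "z": -0.25, "ax": 0, "ay": 0, "az": 0, "claw": 0},
])

```text
time: 16.23
tool_pos: [622.8, -221.9, 164.8]
tool_rot: [0.002, 0.697, 0.718, 0.001]
ft_force: [1.2, 0.5, -0.6]
finger_gap: 0.4
grip_force: 0.0
```

In the tool's units: -40 mm / 400 = -0.1, -30 mm / 400 = -0.075.

Call:
arm_command([
  {"x": -0.075, "y": 0, "z": 0, "ax": 0, "ay": 0, "az": 0, "claw": 0},
  {"x": -0.1, "y": 0, "z": 0, "ax": 0, "ay": 0, "az": 0, "claw": 0},
  {"x": -0.1, "y": 0, "z": 0, "ax": 0, "ay": 0, "az": 0, "claw": 0},
  {"x": -0.1, "y": 0, "z": 0, "ax": 0, "ay": 0, "az": 0, "claw": 0},
  {"x": -0.1, "y": 0, "z": 0, "ax": 0, "ay": 0, "az": 0, "claw": 0},
])

```text
time: 16.85
tool_pos: [622.8, -259.1, 160.8]
tool_rot: [-0.001, 0.696, 0.718, -0.0]
ft_force: [-0.3, -0.4, -0.3]
finger_gap: 0.7
grip_force: 0.0
```

```bash
python3 -c "
from h import *
plan([])
c=cap('top');A=cv2.resize(c['img'][195:300,250:450],None,fx=4,fy=4,interpolation=2)
cv2.imwrite('pics/t4.png',A)
y=cv2.inRange(cv2.cvtColor(c['img'],cv2.COLOR_BGR2HSV),(15,120,110),(32,255,255));n,l,st,ce=cv2.connectedComponentsWithStats(y)
for i in range(1,n):
    if 205<ce[i][1]<250: w=onz(c,ce[i],68.5);print(st[i],(JR.T@(w[:2]-JO)).round(1))
"
```

```text
rot [-0.  -0.  -0.2] F [-0.3 -0.4 -0.3] t 16.85
jig now [-214.     1.8] 160.8
[300 218   7   4  28] [ 85.7 -18.4]
[301 238   7   5  27] [86.  21.7]
```

View pics/t4.png

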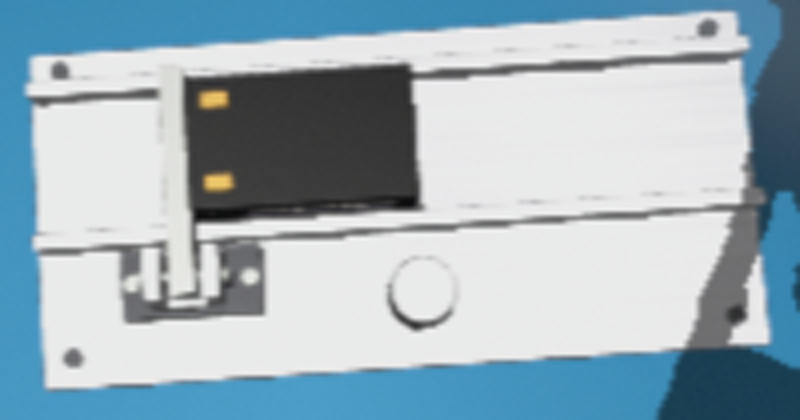

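The pack lies flush against the level blade (edge at about u=187), the pin is covered, and capacitor_a has not moved.

```bash
python3 -c "
from h import *
print(robot.sign_off())"
```

```text
the job is handed in; nothing more can be done
None
```

I flipped the blade level, pushed the pack home and pressed it for over 1.25 s at about 10 N beyond sliding friction. I then left it flush against the blade and handed the job in at about 17 s; no verdict came back.

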